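# Snap the fruit caddy shut and hold it up level

## Robot

A 6-joint arm with a two-finger parallel gripper is mounted at the origin on a cart in front of the work surface, level with it; the furniture and walls round the work are solid. World frame = base frame: x ahead of the robot, y to its left, z up, the work surface at z = 0. Lengths are in m, angles in rad, forces in N, time in s.
With the tool pointing down it reaches from about 0.3 to 1 m from the base axis. Payload 5.1 kg.
Tool frame: the origin (TCP) lies at the very end of the fingers, on their centre line; the grasp point (between the pads) lies 19 mm behind it; z points along the fingers, y is the line along which they close (so a half turn about z gives the same grasp; the last joint's range is limited). The gripper opens to 95 mm and grips with 3 to 60 N. Pads are 20 mm wide; open, the fingers measure 119 mm over their backs; the gripper's body (75 mm by 180 mm) begins 59 mm behind the grasp point.
Start: joints at [-1.365, 0.124, 1.65, -0, 1.367, -0.083], TCP at [0.185, -0.623, 0.215] pointing down, gripper open.
Joint ranges: [-2.61, 2.61], [-1.02, 2.33], [0.03, 2.71], [-1.35, 4.49], [0.32, 2.68], [-2.91, 2.91]. Speed limits (rad/s): [2.57, 2.57, 3.14, 3.14, 3.14, 3.14].

## Interface

Orientations are given as [roll, pitch, yaw] about the fixed x, y, z axes, in that order (R = Rz(yaw) Ry(pitch) Rx(roll)).
In Python, from cell import r, cams gives the robot as it stands.
- The arm moves only by the shell command python3 -m creep 'ROWS' [FORCE]. ROWS is JSON, a list of rows, each a list of 3 entries, a list of its own where there are three numbers: the shift along the world's x, y, z in cm, then the turn, a rotation vector about the world's x, y, z in rad, then the closure, from -1 (fully open) to 1 (shut). In form: [[[x, y, z], [wx, wy, wz], gripper], ...]. A call has 1 to 5 rows; each row shifts and turns the commanded pose from where the row before left it; what a row does not reach is not made up. A row lasts 1/8 s, in which the tool goes at most 62.5 mm and 10.7 degrees, less where a joint would pass 70% of its speed; a pose out of reach is approached as far as the arm can. A call is refused whole if a number of a shift passes 6.25 or a number of a turn 0.188, either way. A call with a gripper value outside its range is refused whole. The fingers move at their own pace and stop on an object; FORCE is the grip in N (left out, the last holds). Time passes only in rows, so rows that do not move let the fingers close. It gives the time, the measured TCP pose, the force, the opening and the grip force at its end, in the units of the state.
- r.sense(): the state, without advancing time (a new reading comes with each control period).
- cams.capture(name): name is "scene" or "side" or "wrist"; returns the picture (420x560x3 uint8, red, green, blue); there is no depth.
- cams.camera_model(name): a dict with "vfov" (degrees; the focal length in pixels is half the picture's height over the tangent of half this angle, whatever the lens; pixels are square), "cx", "cy" (the principal point, pixels), "dist" ([k1, k2, p1, p2, k3] as OpenCV has them; the pictures are not rectified), "xyz" and "attitude" of the camera in the world. Camera axes: x right, y down, z forward; pixel columns grow to the right and rows downward; lengths in m; the calibration is good to about 2 mm. A picture is of the moment at which its call begins: read the wrist's pose just before it. camera_model takes no time and is no camera call; for the wrist camera it gives the pose at the moment of the call.
- r.sign_off(): hands the job in; it is judged then, once.
The state is a dict: "clock": time; "joints": joint angles; "joint_vel": joint speeds; "joint_efforts": joint torques, N m; "eef_pos": TCP position; "ee_rot": TCP orientation; "force": force on the tool from outside, world axes, zero at the start; "wrist_torque": the same for the moment, N m; "opening": opening from 0.0 (shut) to 1.0 (fully open); "grasp_force": force on a finger pad.
Only numpy, scipy, OpenCV 4.12 (cv2) and the standard library are available. Lean on these libraries where they do the work, as an engineer would, in place of code of your own. Each camera call takes 0.05 s, during which the arm holds its last target. There are 200 camera calls.

## Task

Press both flap covers of the fruit caddy down until they snap fully shut, while the caddy stands on the worktop. Then take the caddy by its wooden bar handle, lift it so that its underside is at least 10 cm above the worktop, and keep it steady and level in the air for two seconds. Finish while still holding it there, covers shut; do not tip the caddy, and leave the mug, the spice jar and the tumbler where they stand.

Things in the scene. Friction and masses are not known exactly. Their poses are not given: they have to be found in the camera images.
- caddy: White two-compartment box, 150 mm long (its x) by 112 mm wide (its y), rim 78 mm above its underside, 24 mm wide ridge across the middle along y. Origin: centre of its underside, z up. Loose on the worktop, about 0.65 kg; a loose 50 mm mandarin lies in the -x compartment. On the ridge two 18x12 mm steel posts at y = +-47 mm carry a wooden bar handle along y.
- handle_mid (a point): Centre of the wooden bar handle, 134 mm above the caddy's underside. The bar is 24 mm thick (caddy x), 22 mm high and 106 mm long (caddy y), 82 mm of it clear between the posts; the space beside it is free once the covers are shut. Axes as the caddy's.
- cover_a (a joint): Angle (rad) of the grey cover over the -x compartment: 0 = shut flat, grows as its outer edge rises, stop at 0.85. Hinge along the ridge, 13 mm from the middle, 81 mm up; cover 66 mm long plus 7 mm lip, 112 wide, 5 thick. Stays where left; below 0.15 its lip meets a sprung catch on the end wall (top 91 mm up), snaps past it at 0.08 and is held at 0. About 4 N down at the press point shuts it.
- cover_b (a joint): Angle (rad) of the like cover over the caddy's +x compartment; same size, hinge, detent and meaning.
- cover_a_press (a point): Point on the top face of cover_a, 44 mm out from its hinge on its middle line, where it is pressed; moves with the cover. When shut it lies at caddy x = -57 mm, y = 0, z = 84.5 mm.
- cover_b_press (a point): The same point on cover_b; when shut at caddy x = +57 mm, y = 0, z = 84.5 mm.
- mug: Bystander: sage green mug, 76x108x90 mm, behind the caddy. Origin at the centre of its underside.
- spice_jar: Bystander: spice jar with a red cap, 45 mm wide, 109 mm tall, to the right of the caddy. Origin at the centre of its underside.
- tumbler: Bystander: low glass tumbler, 76 mm wide, 86 mm tall, to the left of the caddy. Origin at the centre of its underside.

How it is judged:
By the outcome, as a careful person would: the job done as asked, in the order asked, and still so for the second after the job is handed in, while the arm keeps its last pose, push and grip.
It also fails if it takes over 50 s, if anything falls off the work surface, if the arm or the gripper's body presses on something with over 40 N, if the wrist force passes 120 N, or if a joint passes its speed limit or range.

## Working session

There is one attempt and no reset: what is moved stays moved. The work goes in short steps, Python scripts to look and compute and a shell command to move; the robot and the scene stay as the last step left them, time stands still between calls to the robot, and variables do not carry over. Pictures are saved under pics/ and viewed, at most 10 in all, crops included, and the job is handed in when it is done.

```bash
mkdir -p pics
python3 - <<'E'
from cell import r,cams
import cv2,numpy as np
for n in ("scene","side"):
    print(n,cams.camera_model(n)); cv2.imwrite(f"pics/{n}0.png",cams.capture(n)[:,:,::-1])
s=r.sense();print(s)
E
```

```text
scene {'vfov': 51.41453196621848, 'cx': 272.2094669460432, 'cy': 202.16117712434956, 'dist': array([-0.02038947,  0.        ,  0.        ,  0.        ,  0.        ]), 'xyz': array([-0.07698807,  0.88854171,  0.98960307]), 'attitude': array([-2.38985024,  0.01045414, -2.37680607])}
side {'vfov': 47.81490198479077, 'cx': 277.30787736908377, 'cy': 204.45193161653762, 'dist': array([-0.10877042,  0.        ,  0.        ,  0.        ,  0.        ]), 'xyz': array([0.29782077, 1.28611287, 0.91552949]), 'attitude': array([-2.22762531, -0.02069594, -2.92231746])}
{'clock': 0.1, 'joints': array([-1.36461853e+00,  1.24446904e-01,  1.65151905e+00, -2.53474643e-05,
        1.36745855e+00, -8.26050150e-02]), 'joint_vel': array([ 0.00077567, -0.00133663, -0.00238151,  0.00090169, -0.00123646,
        0.00015665]), 'joint_efforts': array([ 1.15687726e-04, -4.18882406e+01, -3.61095750e+01,  7.77676399e-02,
        4.62001876e-02, -7.17008038e-05]), 'eef_pos': array([ 0.18495711, -0.62254286,  0.21351628]), 'ee_rot': array([-3.13976500e+00, -1.26416953e-04,  2.88787835e-01]), 'force': array([ 0.91299419,  0.91719689, -1.29712588]), 'wrist_torque': array([-0.01146921,  0.00720106,  0.00718631]), 'grasp_force': 0.0, 'opening': 0.997148529663274}
```

View pics/scene0.png

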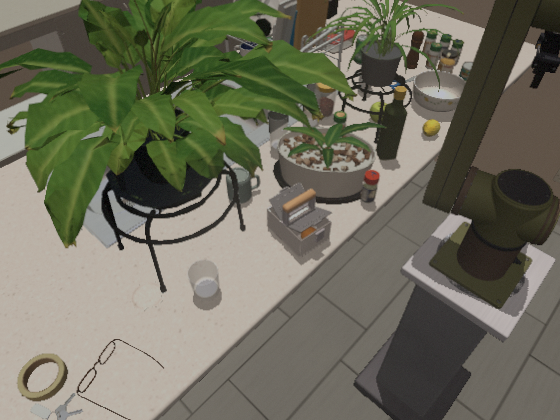

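View pics/side0.png

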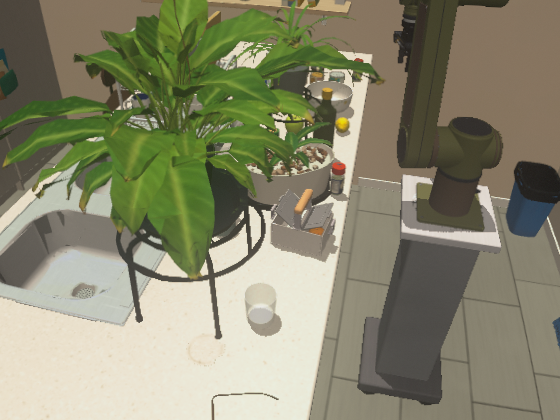

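The scene view shows the caddy at about (298,222) with its bar at (298,203); the tumbler is at (204,280), the mug at (240,185) and the jar at (371,187). In the side view the caddy is at about (303,228), with its bar at (303,202). Next I'll enlarge the caddy in both views.

```bash
cat > h.py <<'E'
import numpy as np,cv2
from scipy.spatial.transform import Rotation as Rn
from cell import r,cams
def K(m,H=420):
    f=H/2/np.tan(np.radians(m['vfov'])/2); return np.array([[f,0,m['cx']],[0,f,m['cy']],[0,0,1]])
def ray(m,p):
    u=cv2.undistortPoints(np.array([[p]],float),K(m),m['dist'])[0,0]
    return np.array(m['xyz']),Rn.from_euler('xyz',m['attitude']).apply([u[0],u[1],1])
def plane(m,p,z):
    o,d=ray(m,p); return o+d*(z-o[2])/d[2]
def tri(ms,ps):
    A=np.zeros((3,3));b=np.zeros(3);L=[]
    for m,p in zip(ms,ps):
        o,d=ray(m,p);d=d/np.linalg.norm(d);P=np.eye(3)-np.outer(d,d);A+=P;b+=P@o;L.append((o,P))
    x=np.linalg.solve(A,b);return x,[np.linalg.norm(P@(x-o)) for o,P in L]
def proj(m,X):
    R=Rn.from_euler('xyz',m['attitude']).as_matrix()
    return cv2.projectPoints(np.atleast_2d(X).astype(float),cv2.Rodrigues(R.T)[0],-R.T@np.array(m['xyz']),K(m),m['dist'])[0][:,0]
E
python3 - <<'E'
from h import *
a=cv2.imread("pics/scene0.png")[170:270,250:350]; b=cv2.imread("pics/side0.png")[170:270,255:355]
cv2.imwrite("pics/crop1.png",np.hstack([cv2.resize(i,(400,400),interpolation=cv2.INTER_CUBIC) for i in (a,b)]))
S,D=cams.camera_model("scene"),cams.camera_model("side")
for n,z,pa in (("tumbler",.0,(204,294)),("jar",0,(369,203)),("mug",0,(240,198)),("caddy",.04,(300,225))): print(n,plane(S,pa,z))
print(tri([S,D],[(299,203),(304,201)]))
E
```

```text
tumbler [0.47379539 0.58595601 0.        ]
jar [0.35052007 0.02550191 0.        ]
mug [0.6570373  0.28451958 0.        ]
caddy [0.42594242 0.26481731 0.04      ]
(array([0.4317126 , 0.26850261, 0.13626025]), [np.float64(0.004114537513832325), np.float64(0.004114537513832301)])
```

View pics/crop1.png

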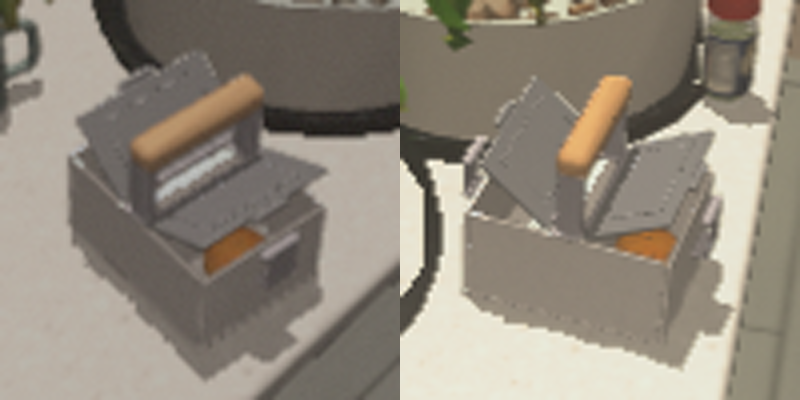

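The crop shows both covers standing open: the far one (b) steeply, the near one (a) less. The mandarin is under the near cover, so caddy −x faces the robot. The rim corners are visible at about scene (267.5,209), (301.5,242), (331,223) and side (272,222), (322.5,235.5).

Run:
```python
from h import *
S,D=cams.camera_model("scene"),cams.camera_model("side")
P={}
for nm,m,ps in (("S",S,[(267.5,209.2),(301.5,242),(331.2,223)]),("D",D,[(272,222),(322.5,235.5)])):
    q=[plane(m,p,.078)[:2] for p in ps]; print(nm,np.round(q,4))
    d=q[0]-q[1]; print("len",np.linalg.norm(d),"yaw",np.arctan2(d[1],d[0]))
    if len(q)>2:
        e=q[1]-q[2]; print("w",np.linalg.norm(e),"yaw",np.arctan2(-e[0],e[1]), "centre",(q[0]+q[2])/2)
for n,m,(x0,y0,x1,y1) in (("scene",S,(280,186,320,214)),("side",D,(292,187,316,216))):
    im=cv2.imread(f"pics/{n}0.png"); h=cv2.cvtColor(im,cv2.COLOR_BGR2HSV)
    k=np.zeros(h.shape[:2],np.uint8); k[y0:y1,x0:x1]=cv2.inRange(h,(5,70,60),(25,255,255))[y0:y1,x0:x1]
    c=max(cv2.findContours(k,0,1)[0],key=cv2.contourArea); (cx,cy),sz,an=cv2.minAreaRect(c); M=cv2.moments(k,True)
    u=np.array([M['m10'],M['m01']])/M['m00']
    vx,vy,_,_=cv2.fitLine(c,cv2.DIST_L2,0,.01,.01).ravel()
    a,b=plane(m,u-10*np.array([vx,vy]),.137),plane(m,u+10*np.array([vx,vy]),.137);d=b-a
    print(n,"bar",u,M['m00'],plane(m,u,.137),"bar dir yaw",np.arctan2(-d[0],d[1]))
```

```text
S [[0.5108 0.3089]
 [0.3643 0.331 ]
 [0.3485 0.2259]]
len 0.1481828371440027 yaw -0.14954504184410086
w 0.10623969748087514 yaw -0.14970525428942413 centre [0.42965726 0.26741594]
D [[0.5142 0.303 ]
 [0.37   0.3254]]
len 0.14591244604350176 yaw -0.1544277121072097
scene bar [298.89380531 200.13569322] 339.0 [0.43431047 0.26509454 0.137     ] bar dir yaw 3.001872707770493
side bar [303.14007782 200.90661479] 257.0 [0.43692022 0.2642599  0.137     ] bar dir yaw 2.980302137297892
```

```bash
python3 - <<'E'
from h import *
S,D=cams.camera_model("scene"),cams.camera_model("side")
print("bottle base",plane(S,(388,158),0),"top",tri([S,D],[(400,92),(327,92)]))
print("bowl base near edge",[plane(S,p,0)[:2] for p in ((325,203),(345,200),(282,185))])
print("bowl small plant left/top leaf", tri([S,D],[(340,118),(292,118)]))
print("bowl rim pts at z=.1",[plane(S,p,.1)[:2] for p in ((280,150),(300,168),(340,176))])
E
python3 -m creep '[[[2.5,5,2.7],[0,0,0.12],1],[[2.5,5,2.7],[0,0,0.12],1],[[2.5,5,2.7],[0,0,0.12],1],[[2.5,5,2.7],[0,0,0.12],1],[[2.5,5,2.7],[0,0,0.12],1]]'
```

```text
bottle base [ 4.25687538e-01 -1.92719664e-01  1.11022302e-16] top (array([ 0.44326035, -0.20274729,  0.25055918]), [np.float64(0.0017851546875086598), np.float64(0.0017851546875085444)])
bowl base near edge [array([0.44956843, 0.11871058]), array([0.41231939, 0.06612601]), array([0.60050665, 0.15188582])]
bowl small plant left/top leaf (array([ 0.52011713, -0.00657914,  0.23111151]), [np.float64(0.010690845169440565), np.float64(0.010690845169440594)])
bowl rim pts at z=.1 [array([0.64315102, 0.11614767]), array([0.54211244, 0.13598215]), array([0.43300529, 0.08140956])]
clock: 0.72
eef_pos: [0.3105, -0.3712, 0.35]
ee_rot: [-3.141, -0.0, 0.892]
force: [1.6, -0.8, 1.1]
opening: 0.53
grasp_force: 0.0
```

```bash
python3 -m creep '[[[1,6.1,0],[0,0,0.06],1],[[1,6.1,0],[0,0,0.06],1],[[1,6.1,0],[0,0,0.06],1],[[1,6.1,0],[0,0,0.06],1],[[1,6.1,0],[0,0,0.06],1]]' && python3 -m creep '[[[0.8,6.1,0],[0,0,0.06],1],[[0.8,6.1,0],[0,0,0.06],1],[[0.8,6.1,0],[0,0,0.06],1],[[0.8,6.1,0],[0,0,0.05],1],[[0,0,0],[0,0,0],1]]'
python3 - <<'E'
from h import *
m=cams.camera_model("wrist"); im=cams.capture("wrist"); cv2.imwrite("pics/w1.png",im[:,:,::-1]); print(m, r.sense()['eef_pos'],r.sense()['ee_rot'])
E
```

```text
clock: 1.35
eef_pos: [0.3597, -0.0662, 0.3493]
ee_rot: [3.141, -0.0, 1.19]
force: [0.4, -0.3, 0.5]
opening: 0.027
grasp_force: 0.0
clock: 1.98
eef_pos: [0.3912, 0.1794, 0.3486]
ee_rot: [-3.139, 0.0, 1.427]
force: [-0.3, -0.4, -0.5]
opening: 0.002
grasp_force: 0.0
{'vfov': 60.05004461040525, 'cx': 273.50593972513843, 'cy': 210.79308402942655, 'dist': array([-0.0767501,  0.       ,  0.       ,  0.       ,  0.       ]), 'xyz': array([0.40277138, 0.24903899, 0.51824405]), 'attitude': array([ 2.88621365e+00,  2.30328487e-03, -1.45795016e-01])} [0.39145708 0.17753255 0.34877368] [-3.13981792e+00  1.19387945e-03  1.42326403e+00]
```

View pics/w1.png

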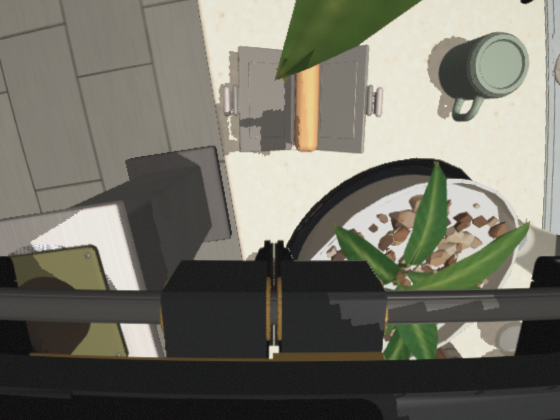

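The wrist view shows the caddy from above, its bar spanning columns 297–320 with the near end at row 150, and catches at (230,100) and (376,101). A plant leaf hangs between camera and caddy, its tip at (280,77). Before descending I'll locate the leaf.

Run:
```python
from h import *
S,D=cams.camera_model("scene"),cams.camera_model("side"); W=cams.camera_model("wrist")
for a in ((350,92),(349,90)):
  for b in ((382,78),(340,100),(310,107)): print(a,b,tri([S,D],[a,b]))
o,d=ray(W,(280,77))
for z in (.45,.4,.35,.3,.25,.2,.15):
    X=plane(W,(280,77),z); print(np.round(X,3),proj(S,X).round(),proj(D,X).round())
X=plane(W,(400,5),.35);print(X)
h=cv2.cvtColor(cv2.imread("pics/w1.png"),cv2.COLOR_BGR2HSV)
k=cv2.inRange(h,(5,80,60),(25,255,255)); k[:40]=0;k[170:]=0;k[:,:285]=0;k[:,330:]=0
for y in (90,100,110,120,130,140,146,150,152):
    c=np.where(k[y])[0]; print(y,c.min() if len(c) else 0,c.max() if len(c) else 0)
yb=[(np.where(k[y])[0].mean(),y) for y in range(90,145)]
p=np.polyfit([b for a,b in yb],[a for a,b in yb],1)
a,b=[plane(W,(np.polyval(p,y),y),.145) for y in (90,145)];print(a,b,"yaw",np.arctan2(-(a-b)[0],(a-b)[1]))
ye=np.where(k.any(1))[0].max(); print("end",ye,plane(W,(np.polyval(p,ye),ye),.14))
for q in ((230,100),(376,101)): print("catch",plane(W,q,.09))
```

```text
(350, 92) (382, 78) (array([0.28622529, 0.31437779, 0.54308515]), [np.float64(0.014539961138576375), np.float64(0.014539961138576389)])
(350, 92) (340, 100) (array([0.3823247 , 0.16216903, 0.41971132]), [np.float64(0.022637016145536835), np.float64(0.022637016145536787)])
(350, 92) (310, 107) (array([0.47603538, 0.01611925, 0.31483326]), [np.float64(0.018523334790570074), np.float64(0.01852333479057019)])
(349, 90) (382, 78) (array([0.28696474, 0.31691151, 0.54590188]), [np.float64(0.01634872113820013), np.float64(0.016348721138200132)])
(349, 90) (340, 100) (array([0.38270468, 0.1665162 , 0.42408674]), [np.float64(0.024897974424530542), np.float64(0.024897974424530518)])
(349, 90) (310, 107) (array([0.47609949, 0.02177448, 0.32043251]), [np.float64(0.02124599537827119), np.float64(0.021245995378271307)])
[0.405 0.254 0.45 ] [[317. 104.]] [[324.  94.]]
[0.407 0.259 0.4  ] [[314. 124.]] [[322. 114.]]
[0.408 0.264 0.35 ] [[311. 142.]] [[319. 133.]]
[0.41  0.269 0.3  ] [[308. 159.]] [[317. 152.]]
[0.411 0.273 0.25 ] [[305. 175.]] [[315. 169.]]
[0.413 0.278 0.2  ] [[303. 190.]] [[313. 186.]]
[0.414 0.283 0.15 ] [[300. 204.]] [[311. 202.]]
[0.46382795 0.286266   0.35      ]
90 295 318
100 295 318
110 295 318
120 295 318
130 295 317
140 295 317
146 296 316
150 299 313
152 0 0
[0.43861872 0.26755753 0.145     ] [0.43103144 0.21421421 0.145     ] yaw -0.1412870732213353
end 150 [0.43068854 0.20869509 0.14      ]
catch [0.35620405 0.27265899 0.09      ]
catch [0.52094299 0.24743428 0.09      ]
```

Run:
```python
from h import *
a=cv2.imread("pics/scene0.png")[40:180,230:370]; b=cv2.imread("pics/side0.png")[20:160,250:390]
cv2.imwrite("pics/crop2.png",np.hstack([cv2.resize(i,(400,400),interpolation=cv2.INTER_CUBIC) for i in (a,b)]))
```

```text
(no output)
```

View pics/crop2.png

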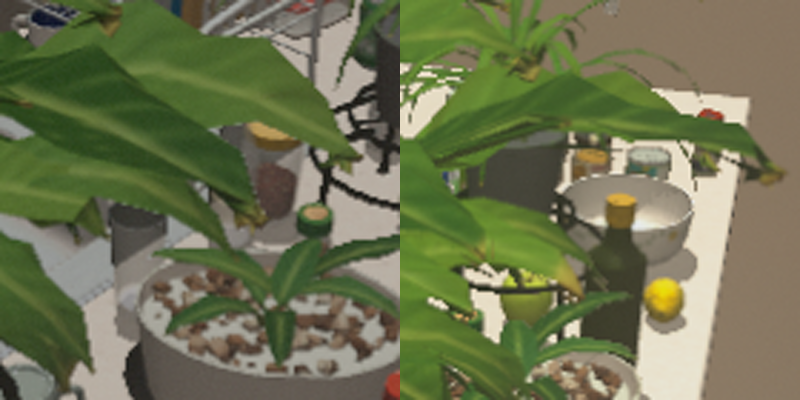

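Scene leaf tips are at (354,95), (320,116) and (313,124); side tips are at (383,82) and (311,121). I'll match the pairs by their residuals.

```bash
python3 - <<'E'
from h import *
S,D=cams.camera_model("scene"),cams.camera_model("side"); W=cams.camera_model("wrist")
for a in ((354,95),(320,116),(313,124)):
  for b in ((383,82),(311,121),(295,44)):
    X,e=tri([S,D],[a,b]); print(a,b,X.round(3),round(e[0],4),proj(W,X).round())
E
python3 -m creep '[[[-3,0,0],[0,0,0],1],[[-3,0,0],[0,0,0],1],[[0,0,0],[0,0,0],1]]'
python3 - <<'E'
from h import *
m=cams.camera_model("wrist"); im=cams.capture("wrist"); cv2.imwrite("pics/w2.png",im[:,:,::-1]); np.save("w2.npy",m,allow_pickle=True); print(m['xyz'],m['attitude'])
E
```

```text
(354, 95) (383, 82) [0.283 0.304 0.532] 0.0159 [[-3173.  -706.]]
(354, 95) (311, 121) [ 0.478 -0.012  0.272] 0.0344 [[406. 414.]]
(354, 95) (295, 44) [0.461 0.094 0.451] 0.0729 [[515. 577.]]
(320, 116) (383, 82) [0.279 0.41  0.561] 0.0016 [[627. 517.]]
(320, 116) (311, 121) [0.446 0.184 0.349] 0.0105 [[379. 234.]]
(320, 116) (295, 44) [0.423 0.281 0.512] 0.0785 [[ 17316. -43886.]]
(313, 124) (383, 82) [0.277 0.432 0.565] 0.0039 [[618. 543.]]
(313, 124) (311, 121) [0.437 0.223 0.361] 0.0022 [[360. 162.]]
(313, 124) (295, 44) [0.411 0.322 0.524] 0.0827 [[290. 589.]]
clock: 2.4
eef_pos: [0.3316, 0.1749, 0.3501]
ee_rot: [3.14, -0.001, 1.417]
force: [-0.7, -0.2, -0.7]
opening: 0.003
grasp_force: 0.0
[0.34303795 0.244358   0.51977727] [ 2.88742609e+00 -2.07259839e-03 -1.55039516e-01]
```

View pics/w2.png

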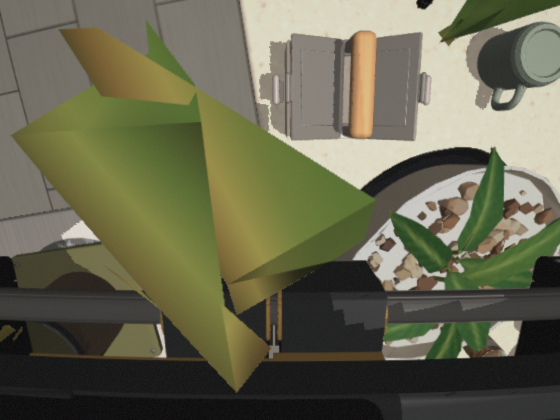

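A large curled leaf now sits in the left half of the picture, close to the camera. The first leaf's tip moved to (447,38), which puts it about 0.13 m below the camera. The caddy is fully clear, with its bar at columns 350–376. I'll go in slowly and watch the force.

```bash
python3 -m creep '[[[0.5,1,-1.5],[0,0,0],1],[[0.5,1,-1.5],[0,0,0],1],[[0.5,1,-1.5],[0,0,0],1],[[0.5,1,-1.5],[0,0,0.007],1],[[0,0,0],[0,0,0],1]]'
python3 - <<'E'
from h import *
W=[np.load("w2.npy",allow_pickle=True).item()]
h=cv2.cvtColor(cv2.imread("pics/w2.png"),cv2.COLOR_BGR2HSV)
k=cv2.inRange(h,(5,80,60),(25,255,255)); k[:20]=0;k[150:]=0;k[:,:340]=0;k[:,385:]=0
ys=np.where(k.sum(1)>255*8)[0]; cx=[np.where(k[y])[0].mean() for y in ys]; print(ys[[0,-1]])
p=np.polyfit(ys,cx,1); a,b=[plane(W[0],(np.polyval(p,y),y),.14) for y in ys[[0,-1]]]
print("ends",a,b,"mid",(a+b)/2,"len",np.linalg.norm(a-b),"yaw",np.arctan2(-(a-b)[0],(a-b)[1]))
q=[plane(W[0],t,.09) for t in ((276,90),(426,88))]; print("catches mid",(q[0]+q[1])/2)
s=r.sense(); print(s['joints'].round(3),s['joint_efforts'].round(1),s['force'])
E
```

```text
clock: 3.08
eef_pos: [0.3515, 0.2163, 0.2873]
ee_rot: [-3.138, 0.002, 1.427]
force: [-0.3, -0.4, 0.5]
opening: -0.003
grasp_force: 0.0
[ 31 137]
ends [0.44434178 0.31265324 0.14      ] [0.42928264 0.21074477 0.14      ] mid [0.43681221 0.26169901 0.14      ] len 0.10301511939715341 yaw -0.1467094650348489
catches mid [0.43680858 0.26203874 0.09      ]
[ 0.421 -0.463  2.044 -0.     1.565  0.565] [  0.2 -16.  -37.1   0.1  -0.1   0. ] [-0.3105431  -0.44684288  0.49120082]
```

```bash
python3 -m creep '[[[0.7,1.05,-2],[0,0,0],1],[[0.7,1.05,-2],[0,0,0],1],[[0.7,1.05,-2],[0,0,0],1],[[0.7,1.05,-2],[0,0,0],1],[[0.7,1.05,-2],[0,0,0],1]]' && python3 -m creep '[[[0,0,-1.2],[0,0,0],1],[[0,0,-1.2],[0,0,0],1],[[0,0,-1.2],[0,0,0],1],[[0,0,-1.2],[0,0,0],1],[[0,0,0],[0,0,0],1]]'
```

```text
clock: 3.7
eef_pos: [0.3877, 0.2689, 0.1898]
ee_rot: [3.14, -0.001, 1.426]
force: [0.3, -0.4, -0.5]
opening: 0.006
grasp_force: 0.0
clock: 4.32
eef_pos: [0.3863, 0.2679, 0.1404]
ee_rot: [-3.14, 0.001, 1.426]
force: [-0.1, 0.3, 0.5]
opening: 0.004
grasp_force: 0.0
```

```bash
python3 -m creep '[[[0,0.1,-1],[0,0,0],1],[[-0.1,0,-1],[0,0,0],1],[[-0.1,0.1,-1],[0,0,0],1],[[-0.1,0,-1],[0,0,0],1],[[0,0,0],[0,0,0],1]]' && python3 -m creep '[[[-0.2,0,-0.5],[0,0,0],1],[[-0.1,0,-0.5],[0,0,0],1],[[0,0,-0.3],[0,0,0],1],[[0,0,0],[0,0,0],1]]'
```

```text
clock: 4.95
eef_pos: [0.3833, 0.2701, 0.1004]
ee_rot: [-3.14, 0.001, 1.426]
force: [1.1, -0.2, 0.1]
opening: 0.003
grasp_force: 0.0
clock: 5.45
eef_pos: [0.3809, 0.2706, 0.0889]
ee_rot: [-3.141, -0.0, 1.426]
force: [-1.2, 0.9, 2.3]
opening: 0.001
grasp_force: 1.2
```

```bash
python3 -m creep '[[[0,0,-0.2],[0,0,0],1],[[0,0,-0.2],[0,0,0],1],[[0,0,0],[0,0,0],1]]' && python3 -m creep '[[[0,0,-0.2],[0,0,0],1],[[0,0,-0.1],[0,0,0],1],[[0,0,0],[0,0,0],1]]'
```

```text
clock: 5.82
eef_pos: [0.381, 0.2701, 0.084]
ee_rot: [-3.142, 0.001, 1.426]
force: [0.4, 0.5, -0.8]
opening: 0.006
grasp_force: 0.0
clock: 6.2
eef_pos: [0.3812, 0.2703, 0.0834]
ee_rot: [-3.141, 0.001, 1.426]
force: [-5.8, -3.6, 11.7]
opening: 0.002
grasp_force: 6.2
```

```bash
python3 -m creep '[[[0,0,2],[0,0,0],1],[[0,0,3.5],[0,0,0],1],[[0,0,3.5],[0,0,0],1],[[0,0,0],[0,0,0],1]]' && python3 -m creep '[[[2.6,-0.4,0],[0,0,0],1],[[2.6,-0.4,0],[0,0,0],1],[[2.6,-0.4,0],[0,0,0],1],[[2.6,-0.4,0],[0,0,0],1],[[0,0,0],[0,0,0],1]]' && python3 -m creep '[[[0,0,-1],[0,0,0],1],[[0,0,-1],[0,0,0],1],[[0,0,-1],[0,0,0],1],[[0,0,-1],[0,0,0],1],[[0,0,0],[0,0,0],1]]'
```

```text
clock: 6.7
eef_pos: [0.3831, 0.2714, 0.1749]
ee_rot: [3.136, -0.004, 1.426]
force: [-0.0, 0.1, -0.3]
opening: 0.004
grasp_force: 0.0
clock: 7.32
eef_pos: [0.4854, 0.2537, 0.1697]
ee_rot: [-3.139, 0.001, 1.424]
force: [-0.2, -0.2, 0.4]
opening: 0.004
grasp_force: 0.0
clock: 7.95
eef_pos: [0.4842, 0.2542, 0.1303]
ee_rot: [-3.14, 0.001, 1.426]
force: [0.1, 0.8, 0.9]
opening: 0.005
grasp_force: 0.0
```

```bash
python3 -m creep '[[[0.1,0,-0.6],[0,0,0],1],[[0.1,0,-0.6],[0,0,0],1],[[0.1,0,-0.6],[0,0,0],1],[[0.1,0,-0.6],[0,0,0],1],[[0,0,0],[0,0,0],1]]' && python3 -m creep '[[[0.2,0,-0.5],[0,0,0],1],[[0.2,-0.1,-0.5],[0,0,0],1],[[0.1,0,-0.5],[0,0,0],1],[[0.1,0,-0.3],[0,0,0],1],[[0,0,0],[0,0,0],1]]'
```

```text
clock: 8.57
eef_pos: [0.4887, 0.2542, 0.1068]
ee_rot: [-3.14, 0.001, 1.426]
force: [-0.1, 0.3, -0.1]
opening: 0.005
grasp_force: 0.0
clock: 9.2
eef_pos: [0.4949, 0.2533, 0.0895]
ee_rot: [-3.141, 0.0, 1.426]
force: [-0.9, -0.4, 1.9]
opening: 0.007
grasp_force: 1.0
```

```bash
python3 -m creep '[[[0,0,-0.2],[0,0,0],1],[[0,0,-0.2],[0,0,0],1],[[0,0,0],[0,0,0],1]]' && python3 -m creep '[[[0,0,-0.2],[0,0,0],1],[[0,0,-0.1],[0,0,0],1],[[0,0,0],[0,0,0],1]]'
```

```text
clock: 9.57
eef_pos: [0.4951, 0.2534, 0.0852]
ee_rot: [3.141, -0.0, 1.426]
force: [0.3, -0.4, -0.6]
opening: 0.003
grasp_force: 0.0
clock: 9.95
eef_pos: [0.4952, 0.2536, 0.0836]
ee_rot: [-3.142, -0.0, 1.426]
force: [-2.9, -0.6, 6.4]
opening: 0.006
grasp_force: 3.0
```

```bash
python3 -m creep '[[[0,0,3],[0,0,0],1],[[0,0,5],[0,0,0],1],[[-1.5,-2.1,4],[0,0,0],0.3],[[-1.5,-2.1,4],[0,0,0],-0.3],[[-1.4,-2.1,1],[0,0,0],-1]]' && python3 -m creep '[[[-1.4,-2.1,0],[0,0,0],-1],[[0,0,0],[0,0,0],-1],[[0,0,0],[0,0,0],-1],[[0,0,0],[0,0,0],-1]]'
python3 - <<'E'
from h import *
m=cams.camera_model("wrist"); im=cams.capture("wrist")[:,:,::-1]; cv2.imwrite("pics/w3.png",im); np.save("w3.npy",m,allow_pickle=True)
b=cams.capture("side")[:,:,::-1][150:290,240:380]
cv2.imwrite("pics/w3v.png",np.hstack([cv2.resize(im,(480,360)),cv2.resize(b,(320,360))]))
E
```

```text
clock: 10.58
eef_pos: [0.452, 0.1904, 0.2562]
ee_rot: [3.136, -0.003, 1.426]
force: [0.3, 0.1, 0.5]
opening: 0.264
grasp_force: 0.0
clock: 11.08
eef_pos: [0.4373, 0.1699, 0.2522]
ee_rot: [-3.141, 0.0, 1.426]
force: [-0.2, -0.3, -0.2]
opening: 0.682
grasp_force: 0.0
```

View pics/w3v.png

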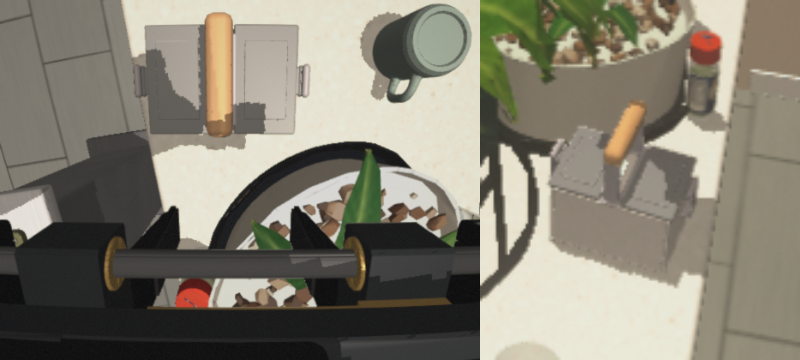

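Both covers lie flat and shut, and the mug and jar have not moved. In the wrist view the bar spans columns 238–271 (full size), rows 14–160. I'll refine the bar pose from this picture.

Run:
```python
from h import *
m=np.load("w3.npy",allow_pickle=True).item()
h=cv2.cvtColor(cv2.imread("pics/w3.png"),cv2.COLOR_BGR2HSV)
k=cv2.inRange(h,(5,80,60),(25,255,255)); k[170:]=0;k[:,:225]=0;k[:,285:]=0
ys=np.where(k.sum(1)>255*10)[0]; p=np.polyfit(ys,[np.where(k[y])[0].mean() for y in ys],1)
for z in (.134,.142):
    a,b=[plane(m,(np.polyval(p,y),y),z) for y in ys[[0,-1]]]
    print(z,"mid",(a+b)/2,"len",np.linalg.norm(a-b),"yaw",np.arctan2(-(a-b)[0],(a-b)[1]))
s=r.sense();print(s['eef_pos'],s['ee_rot'],s['opening'])
```

```text
0.134 mid [0.43759367 0.26170982 0.134     ] len 0.10601260988990804 yaw -0.1478027878616986
0.142 mid [0.43789984 0.26109482 0.142     ] len 0.10306676513705755 yaw -0.1478027878616986
[0.43725446 0.16988068 0.25227108] [-3.14081289e+00  1.92560565e-04  1.42637938e+00] 0.7692680426203693
```

```bash
python3 -m creep '[[[0,2.3,0],[0,0,-0.003],-1],[[0,2.3,0],[0,0,0],-1],[[0,2.3,0],[0,0,0],-1],[[0,2.3,0],[0,0,0],-1],[[0,0,0],[0,0,0],-1]]' && python3 -m creep '[[[0,0,-2],[0,0,0],-1],[[0,0,-2],[0,0,0],-1],[[0,0,-2],[0,0,0],-1],[[0,0,-1],[0,0,0],-1],[[0,0,0],[0,0,0],-1]]'&& python3 -m creep '[[[0,0,-2],[0,0,0],-1],[[0,0,-2],[0,0,0],-1],[[0,0,-1.5],[0,0,0],-1],[[0,0,-1.2],[0,0,0],-1],[[0,0,0],[0,0,0],-1]]'
```

```text
clock: 11.8
eef_pos: [0.4369, 0.2625, 0.2522]
ee_rot: [-3.141, 0.001, 1.425]
force: [0.8, -0.1, 0.3]
opening: 1.002
grasp_force: 0.0
clock: 12.42
eef_pos: [0.4365, 0.261, 0.1813]
ee_rot: [-3.14, 0.001, 1.422]
force: [0.2, -0.5, 0.4]
opening: 1.0
grasp_force: 0.0
clock: 13.05
eef_pos: [0.4363, 0.2611, 0.1142]
ee_rot: [-3.139, 0.001, 1.423]
force: [-1.0, 0.3, -0.0]
opening: 1.004
grasp_force: 0.0
```

```bash
python3 -m creep '[[[0.1,0,0],[0,0,0],0.3],[[0,0,0],[0,0,0],0.5],[[0,0,0],[0,0,0],0.7],[[0,0,0],[0,0,0],1],[[0,0,0],[0,0,0],1]]' 40 && python3 -m creep '[[[0,0,0],[0,0,0],1],[[0,0,0],[0,0,0],1],[[0,0,0],[0,0,0],1],[[0,0,0],[0,0,0],1]]'
```

```text
clock: 13.68
eef_pos: [0.4381, 0.2615, 0.1158]
ee_rot: [3.141, -0.0, 1.423]
force: [0.4, -0.1, -0.7]
opening: 0.533
grasp_force: 0.0
clock: 14.18
eef_pos: [0.437, 0.2616, 0.1155]
ee_rot: [-3.139, 0.0, 1.423]
force: [-5.2, 1.9, 2.5]
opening: 0.248
grasp_force: 40.0
```

Gripped at 40 N with an opening of 24 mm. Now lifting gently.

```bash
python3 -m creep '[[[0,0,0.2],[0,0,0],1],[[0,0,0.4],[0,0,0],1],[[0,0,0.7],[0,0,0],1],[[0,0,1],[0,0,0],1],[[0,0,1],[0,0,0],1]]' && python3 -m creep '[[[0,0,1.2],[0,0,0],1],[[0,0,1.2],[0,0,0],1],[[0,0,1.2],[0,0,0],1],[[0,0,1.2],[0,0,0],1],[[0,0,1.2],[0,0,0],1]]' && python3 -m creep '[[[0,0,1.2],[0,0,0],1],[[0,0,1.2],[0,0,0],1],[[0,0,0.8],[0,0,0],1],[[0,0,0.4],[0,0,0],1],[[0,0,0.2],[0,0,0],1]]'  && python3 -m creep '[[[0,0,0],[0,0,0],1],[[0,0,0],[0,0,0],1],[[0,0,0],[0,0,0],1],[[0,0,0],[0,0,0],1],[[0,0,0],[0,0,0],1]]'
python3 - <<'E'
from h import *
im=cams.capture("wrist")[:,:,::-1]; np.save("w4.npy",cams.camera_model("wrist"),allow_pickle=True)
b=cams.capture("side")[:,:,::-1][120:260,240:380]
cv2.imwrite("pics/w4v.png",np.hstack([cv2.resize(im,(480,360)),cv2.resize(b,(320,360))]))
s=r.sense();print(s['force'],s['wrist_torque'],s['ee_rot'])
E
```

```text
clock: 14.8
eef_pos: [0.4383, 0.2614, 0.1496]
ee_rot: [3.141, -0.0, 1.423]
force: [-1.2, 1.0, -7.6]
opening: 0.252
grasp_force: 40.0
clock: 15.42
eef_pos: [0.4381, 0.2614, 0.2095]
ee_rot: [3.142, -0.0, 1.423]
force: [0.1, -0.4, -8.9]
opening: 0.253
grasp_force: 40.0
clock: 16.05
eef_pos: [0.438, 0.2614, 0.2466]
ee_rot: [-3.141, 0.0, 1.423]
force: [-0.4, 0.4, -8.7]
opening: 0.252
grasp_force: 40.0
clock: 16.68
eef_pos: [0.4381, 0.2614, 0.2466]
ee_rot: [-3.142, 0.0, 1.423]
force: [-0.4, -0.9, -8.9]
opening: 0.252
grasp_force: 40.0
[ 0.36080242 -0.05872013 -8.35291029] [-0.01767718 -0.05428025  0.02756028] [-3.14154197e+00  2.92903559e-05  1.42278434e+00]
```

View pics/w4v.png

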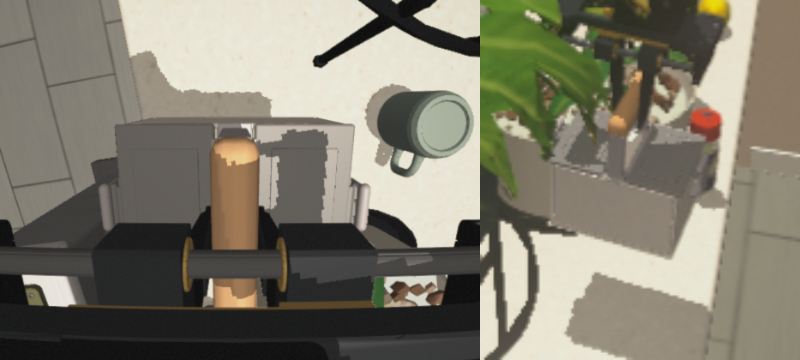

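The caddy hangs level about 13 cm up with both covers flat and the bar between the fingers; the mug and jar are untouched. I'll hold for over two seconds and hand in.

```bash
Z='[[[0,0,0],[0,0,0],1],[[0,0,0],[0,0,0],1],[[0,0,0],[0,0,0],1],[[0,0,0],[0,0,0],1],[[0,0,0],[0,0,0],1]]'
python3 -m creep '[[[0,0,0],[0,0,0],1],[[0,0,0],[0,0,0],1],[[0,0,0],[0,0,0],1],[[0,0,0],[0,0,0],1],[[0,0,0],[0,0,0],1]]' >/dev/null && python3 -m creep '[[[0,0,0],[0,0,0],1],[[0,0,0],[0,0,0],1],[[0,0,0],[0,0,0],1],[[0,0,0],[0,0,0],1],[[0,0,0],[0,0,0],1]]' >/dev/null && python3 -m creep '[[[0,0,0],[0,0,0],1],[[0,0,0],[0,0,0],1],[[0,0,0],[0,0,0],1],[[0,0,0],[0,0,0],1],[[0,0,0],[0,0,0],1]]' >/dev/null && python3 -m creep '[[[0,0,0],[0,0,0],1],[[0,0,0],[0,0,0],1],[[0,0,0],[0,0,0],1],[[0,0,0],[0,0,0],1],[[0,0,0],[0,0,0],1]]'
python3 -c "
from cell import r
print(r.sign_off())"
```

```text
clock: 19.27
eef_pos: [0.4381, 0.2614, 0.2466]
ee_rot: [-3.142, -0.0, 1.423]
force: [-0.2, -1.1, -8.1]
opening: 0.25
grasp_force: 40.0
the job is handed in; nothing more can be done
None
```

I pressed both covers shut and lifted the caddy by its bar to about 13 cm. It hung level and steady for over two seconds, and I handed the job in at 19.3 s with the caddy still held; the mug and jar looked undisturbed, but I did not check the tumbler again after the first pictures.

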